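# Close up a storage case of film rolls

### The job

Close up the blue storage case: first push its upright white inner flap fully down over the rolls, then swing the blue cover shut over it until it lies flat on the rim. Do it gently with the fingertips or the outside of the fingers, without pinching the flap or cover, pressing hard or slamming the cover, and leave the rolls and everything else around where they are.

Things in the scene. Friction and masses are not known exactly. Their poses are not given: they have to be found in the camera images.
- case: Blue open-topped plastic storage case, fixed to the table, 260 mm along its x, 230 mm along its y, 100 mm high, walls 6 mm. Origin: centre of its underside on the table; z up. The cover is hinged along its +y rim and the flap along the inside of its -y wall, both hinge lines parallel to the case's x axis.
- cover (a joint): Angle of the blue cover (about 250 g): 0 = shut, flat on the rim; 1.57 = upright; it starts wide open at 1.62 to 1.9, leaning outward to the case's +y. Stiff friction hinge (about 0.42 N m): it stays where it is left and takes about 2 to 4 N near its free edge to move. Range 0 to 1.95.
- cover_hinge (a point): Middle of the cover's hinge line, on its inner face, at case x = 0, y = +115 mm, 100 mm above the table. The cover is a flat plate 260 mm wide (along case x), 230 mm from hinge to free edge, 8 mm thick; its top is 330 mm above the table when upright. Site axes turn with the cover: -y runs from hinge to free edge, z out of the outer face (up when shut, toward case +y when upright).
- cover_edge (a point): Middle of the cover's free edge, on its outer face (230 mm from the hinge line, 8 mm above the inner face). A small grey closing tab there is look only.
- flap (a joint): Angle of the white inner flap: 0 = folded down, level inside the case just below the rim; about 1.57 = upright; it starts at 1.4 to 1.7. Light friction hinge (about 0.12 N m): it stays where it is left and needs about 1 to 2 N near its free edge. Range 0 to 1.8. Weighs about 90 g.
- flap_hinge (a point): Middle of the flap's hinge line, on its underside, at case x = 0, y = -105 mm, 79 mm above the table. The flap is a flat plate 236 mm wide (along case x), 170 mm from hinge to free edge, 5 mm thick. Site axes turn with the flap: +y runs from hinge to free edge, z out of the face that is on top when folded; upright, this face looks outward to case -y.
- flap_edge (a point): Middle of the flap's free edge (marked by a yellow strip), on the face that is on top when folded down, 170 mm from the hinge line.
- roll_a: Cream film roll lying flat inside the case, diameter 84 mm, 48 mm high; origin: centre of its underside. Leave it alone.
- roll_b: Black tape roll lying flat inside the case, diameter 84 mm, 48 mm high; origin: centre of its underside. Leave it alone.
- roll_c: Cream film roll on the table on the cover's side of the case, diameter 90 mm, 50 mm high; origin: centre of its underside. Leave it alone.
- roll_d: Yellow tape roll on the table on the flap's side of the case, diameter 72 mm, 24 mm high; origin: centre of its underside. Leave it alone.
- bottle: White plastic bottle with a blue cap, diameter 60 mm, 160 mm high, standing beyond the case to the robot's left; origin: centre of its underside. Leave it alone.
- driver: Orange-handled screwdriver lying on the table to the robot's right; leave it alone.
- cup: Grey plastic cup, 76 mm across, 85 mm high, to the robot's right; origin: centre of its underside. Leave it alone.

How it is judged:
By the outcome, as a careful person would: the job done as asked, in the order asked, and still so for the second after the job is handed in, with the robot touching nothing.
It also fails if it takes over 58 s, if anything falls off the work surface, if the arm or the gripper's body presses on something with over 40 N, if the wrist force passes 120 N, or if a joint passes its speed limit or range.

### The arm

A 6-joint arm with a two-finger parallel gripper is mounted at the origin on the work surface. World frame = base frame: x ahead of the robot, y to its left, z up, the work surface at z = 0. Lengths are in m, angles in rad, forces in N, time in s.
With the tool pointing down it reaches from about 0.3 to 0.775 m from the base axis. Payload 14.6 kg.
Tool frame: the origin (TCP) lies at the very end of the fingers, on their centre line; the grasp point (between the pads) lies 19 mm behind it; z points along the fingers, y is the line along which they close (so a half turn about z gives the same grasp; the last joint's range is limited). The gripper opens to 94 mm and grips with 3 to 60 N. Pads are 16 mm wide; open, the fingers measure 119 mm over their backs; the gripper's body (75 mm by 177 mm) begins 78 mm behind the grasp point.
Start: joints at [-1.193, 0.3, 1.521, -0, 1.321, -0.067], TCP at [0.237, -0.496, 0.172] pointing down, gripper open.
Joint ranges: [-3.03, 3.03], [-0.79, 2.21], [0.23, 2.52], [-1.04, 4.18], [0, 3.07], [-2.55, 2.55]. Speed limits (rad/s): [2.22, 2.22, 2.57, 3.14, 3.14, 3.14].

### API

Orientations are given as [roll, pitch, yaw] about the fixed x, y, z axes, in that order (R = Rz(yaw) Ry(pitch) Rx(roll)).
In Python, from station import ctrl, cams gives the robot as it stands. The module is installed in compiled form; this text tells all that it offers.
- The arm moves only by the tool arm_command, never from a script. Its argument "plan" is a list that holds one entry, the list of rows, each a list of 7 numbers: the shift along the tool's x, y, z in parts of the range, where 1.0 means 600 mm, then the turn, a rotation vector about the tool's x, y, z in parts of the range, where 1.0 means pi rad, then the closure, from -1 (fully open) to 1 (shut). A call has 1 to 12 rows; each row is the pose to reach, as a shift and turn from the pose commanded when the call began, along the tool's axes at that moment; what a row does not reach only later rows make up. A row lasts 1/10 s, in which the tool goes at most 50 mm and 8.59 degrees, less where a joint would pass 70% of its speed; a pose out of reach is approached as far as the arm can. A call with a gripper value outside its range is refused whole. The fingers move at their own pace and stop on an object; "squeeze" is the grip in N (left out, the last holds). Time passes only in rows, so rows that repeat a pose let the fingers close. It gives the time, the measured TCP pose, the force, the opening and the grip force at its end, in the units of the state.
- ctrl.get_obs(): the state, without advancing time (a new reading comes with each control period).
- cams.camera(name): name is "scene" or "top"; returns (picture, depth): 420x560x3 uint8, blue, green, red; 420x560 float32, m along the optical axis (not along the pixel's ray), 0 where there is no reading.
- cams.camera_info(name): a dict with "fx", "fy", "cx", "cy" (pixels), "dist_coeffs" ([k1, k2, p1, p2, k3] as OpenCV has them; the pictures are not rectified), "world_to_cam" (4x4, takes a point from world to camera coordinates). Camera axes: x right, y down, z forward; pixel columns grow to the right and rows downward; lengths in m; the calibration is good to about 2 mm. A picture is of the moment at which its call begins. camera_info takes no time and is no camera call.
- ctrl.hand_in(): hands the job in; it is judged then, once.
The state is a dict: "time_s": time; "qpos": joint angles; "joint_vel": joint speeds; "tau": joint torques, N m; "ee_pos": TCP position; "eef_rot": TCP orientation; "force": force on the tool from outside, world axes, zero at the start; "moment": the same for the moment, N m; "grip_width": finger opening in m; "grip_force": force on a finger pad.
Only numpy, scipy, OpenCV 4.12 (cv2) and the standard library are available. Lean on these libraries where they do the work, as an engineer would, in place of code of your own. Each camera call takes 0.05 s, during which the arm holds its last target. There are 200 camera calls.

## Working session

There is one attempt and no reset: what is moved stays moved. The work goes in short steps, Python scripts to look and compute and a tool call to move; the robot and the scene stay as the last step left them, time stands still between calls to the robot, and variables do not carry over. Pictures are saved under pics/ and viewed, at most 10 in all, crops included, and the job is handed in when it is done.

Besides the shell and the picture viewer there is one more tool, called after "Request:" as name(argument=value, ...), one argument or row to a line, values as JSON. arm_command: Moves the arm, as the interface text tells. Its arguments: {"type":"object","properties":{"plan":{"type":"array"},"squeeze":{"type":"number"}},"required":["plan"]}

```bash
mkdir -p pics; cat > h.py <<'E'
import numpy as np, cv2
from scipy.spatial.transform import Rotation as R
from station import ctrl, cams
def pts(name, depth):
    i=cams.camera_info(name); K=np.array([[i['fx'],0,i['cx']],[0,i['fy'],i['cy']],[0,0,1.]])
    h,w=depth.shape; u,v=np.meshgrid(np.arange(w),np.arange(h))
    n=cv2.undistortPoints(np.stack([u,v],-1).reshape(-1,1,2).astype(float),K,np.array(i['dist_coeffs'],float)).reshape(h,w,2)
    c=np.dstack([n*depth[...,None],depth]); T=np.linalg.inv(np.array(i['world_to_cam']))
    return c@T[:3,:3].T+T[:3,3]
E
python3 - <<'E'
from h import *
for n in("scene","top"):
    p,d=cams.camera(n); cv2.imwrite(f'pics/{n}0.png',p); np.savez(f'{n}0.npz',p=p,P=pts(n,d),d=d)
    print(n,np.round(np.linalg.inv(np.array(cams.camera_info(n)['world_to_cam'])),2).tolist())
print(ctrl.get_obs())
E
```

```text
scene [[-0.11, 0.79, -0.6, 1.3], [0.99, 0.08, -0.08, 0.07], [-0.01, -0.6, -0.8, 1.14], [0.0, 0.0, 0.0, 1.0]]
top [[-0.0, -1.0, 0.08, 0.42], [-1.0, 0.0, 0.02, -0.06], [-0.02, -0.08, -1.0, 1.43], [0.0, 0.0, 0.0, 1.0]]
{'time_s': 0.1, 'qpos': array([-1.19260149e+00,  3.00383739e-01,  1.52150081e+00,  1.99059131e-06,
        1.32070183e+00, -6.65810083e-02]), 'joint_vel': array([-0.00035721, -0.00136643, -0.00245916,  0.00031298,  0.00103974,
       -0.00022224]), 'tau': array([ 1.59282823e-03, -5.32639575e+01, -3.53286088e+01,  7.09665706e-02,
        2.34897877e-02, -7.62841250e-05]), 'ee_pos': array([ 0.23655117, -0.49624209,  0.17186822]), 'eef_rot': array([-3.14060125e+00, -6.80386182e-05,  4.44775316e-01]), 'force': array([ 0.59254973, -0.91647817,  0.03313266]), 'moment': array([-0.02282603, -0.02865251,  0.03106364]), 'grip_force': 0.0, 'grip_width': 0.09379379250237727}
```

View pics/scene0.png

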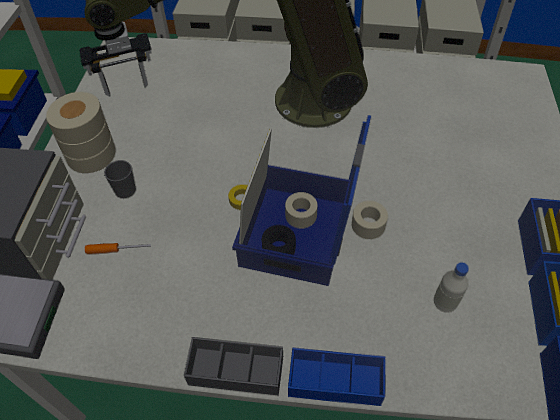

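View pics/top0.png

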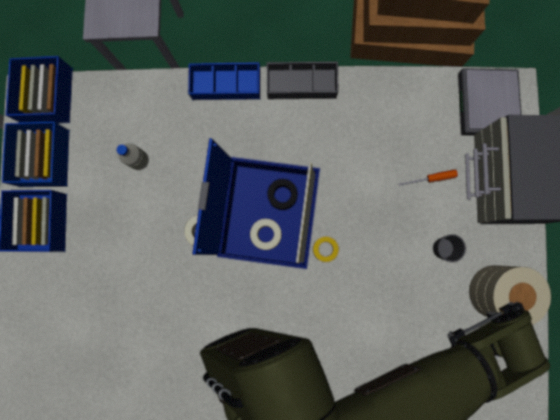

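The case stands at about (262,212) in top and (295,222) in scene. The cover is on the robot's left, leaning outward, and the flap is upright on the right. I'll measure these from enlarged crops.

```bash
python3 - <<'E'
import numpy as np,cv2
t=np.load('top0.npz');s=np.load('scene0.npz')
cv2.imwrite('pics/tc.png',cv2.resize(t['p'][125:275,180:350],None,fx=4,fy=4,interpolation=2))
cv2.imwrite('pics/sc.png',cv2.resize(s['p'][105:290,225:400],None,fx=3,fy=3,interpolation=2))
for n,a in(('top',t),('scene',s)):
    p=a['p'].astype(int);P=a['P']; 
    ok=(P[...,0]>.25)&(P[...,0]<.85)&(P[...,1]>-.35)&(P[...,1]<.3)&(a['d']>0)
    blue=ok&(p[...,0]>p[...,2]*1.6+20)
    rim=blue&(abs(P[...,2]-.1)<.006); Q=P[rim]
    print(n,rim.sum(),cv2.minAreaRect((Q[:,:2]*1000).astype(np.float32)))
    hi=ok&(P[...,2]>.13)&(P[...,2]<.36)&(P[...,0]>.35)
    for nm,m in(('blue',hi&blue),('white',hi&~blue&(p.min(2)>80))):
        Q=P[m]; 
        if len(Q)<20: print(nm,len(Q));continue
        c=Q.mean(0);_,S,V=np.linalg.svd(Q-c); print(nm,len(Q),c.round(4),V[2].round(3),(S/len(Q)**.5).round(4),Q.min(0).round(3),Q.max(0).round(3))
E
```

```text
top 896 ((519.2960815429688, -7.4542999267578125), (232.1582794189453, 263.61474609375), 82.03557586669922)
blue 2269 [0.5348 0.118  0.2446] [-0.137 -0.987  0.09 ] [0.0751 0.0614 0.0018] [0.412 0.085 0.13 ] [0.664 0.147 0.335]
white 366 [ 0.5197 -0.0036  0.2838] [-0.047 -0.356  0.933] [0.1194 0.0565 0.0031] [ 0.393 -0.118  0.218] [0.666 0.149 0.341]
scene 462 ((524.3590087890625, -5.8049774169921875), (238.50790405273438, 266.8333740234375), 82.09652709960938)
blue 438 [0.586  0.1171 0.2842] [-0.129 -0.986  0.107] [0.0972 0.0567 0.0036] [0.412 0.088 0.13 ] [0.67  0.149 0.333]
white 214 [ 0.5189 -0.0487  0.2623] [ 0.089  0.348 -0.933] [0.0994 0.0685 0.0119] [ 0.392 -0.117  0.132] [0.626 0.142 0.336]
```

View pics/tc.png

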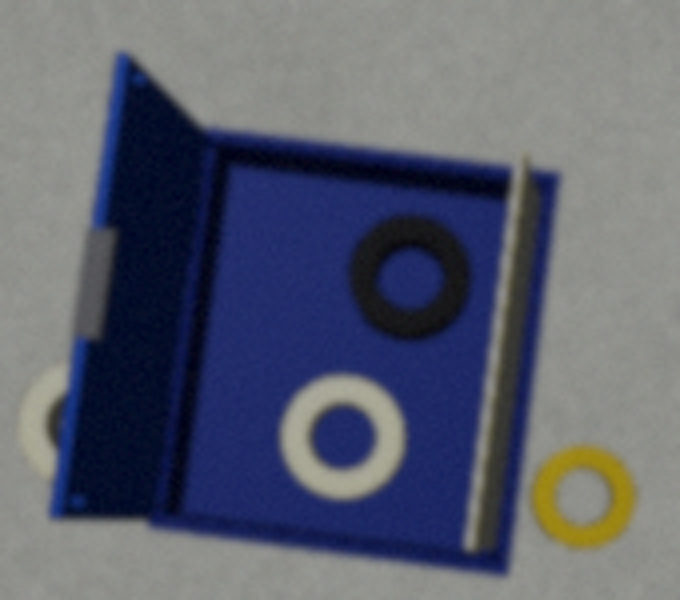

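View pics/sc.png

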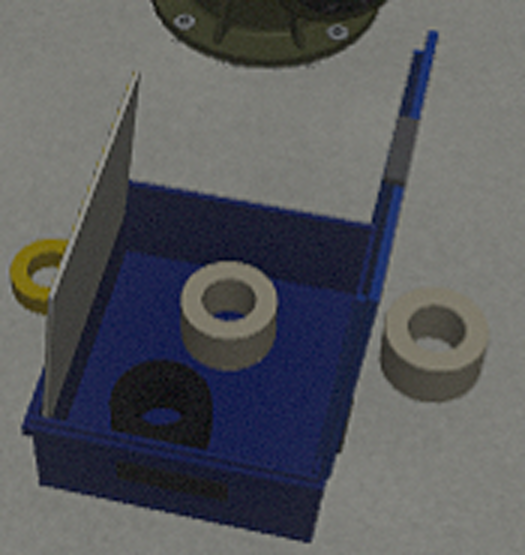

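Top crop: the cover's free edge runs from (122,55) to (60,515), the rim is at (205,130)–(560,175)–(505,570), and the flap's top edge is along (525,160)–(470,550). The scene crop agrees, with nothing touching the flap. Next I refine the case frame and both plate angles.

```bash
cat >> h.py <<'E'
C=np.array([.520,-.007,0]); A=-np.radians(7.96)
M=R.from_euler('z',A).as_matrix()
def case(p): return (np.asarray(p)-C)@M   # world -> case
def state():
    o=ctrl.get_obs(); print('t',round(o['time_s'],2),'case mm',(case(o['ee_pos'])*1000).round(1),'rpy',np.round(o['eef_rot'],3),'F',(o['force']@M).round(1),'q',o['qpos'].round(2)); return o
def plates(n):
    p,d=cams.camera(n); P=case(pts(n,d)); p=p.astype(int); 
    return p,P,d
E
python3 - <<'E'
from h import *
o=state()
for n in('top','scene'):
    a=np.load(n+'0.npz');P=case(a['P']);p=a['p'].astype(int);ok=(a['d']>0)&(abs(P[...,0])<.16)
    m=ok&(abs(P[...,2]-.1)<.005)&(p[...,0]>p[...,2]*1.6+20)&(abs(P[...,1])<.14)
    print('rim',[np.percentile(P[m][:,k],[1,3,97,99]).round(3) for k in(0,1)])
    for nm,m in(('flap',ok&(P[...,1]<-.06)&(P[...,1]>-.17)&(P[...,2]>.115)&(P[...,2]<.27)),('cover',ok&(P[...,1]>.08)&(P[...,1]<.17)&(P[...,2]>.12)&(P[...,2]<.345))):
        Q=P[m];f=np.polyfit(Q[:,2],Q[:,1],1)
        print(n,nm,len(Q),'slope',f[0].round(3),'y@.1',np.polyval(f,.1).round(4),'y@edge',np.polyval(f,.249 if nm=='flap' else .33).round(4),Q.min(0).round(3),Q.max(0).round(3))
# relative shift in tool frame to case target (0,-175,300mm) and turn
Rt=R.from_euler('xyz',o['eef_rot']).as_matrix()
print('shift',(Rt.T@(M@np.array([0,-.175,.30])+C-o['ee_pos'])*1000).round(1))
print('turn',R.from_matrix(Rt.T@R.from_euler('xyz',[np.pi,0,np.pi/2+A]).as_matrix()).as_rotvec().round(4))
E
```

```text
t 0.1 case mm [-213.  -523.8  171.9] rpy [-3.141 -0.     0.445] F [ 0.7 -0.8  0. ] q [-1.19  0.3   1.52  0.    1.32 -0.07]
rim [array([-0.131, -0.13 ,  0.129,  0.13 ]), array([-0.116, -0.116,  0.114,  0.115])]
top flap 650 slope 0.125 y@.1 -0.1099 y@edge -0.0912 [-0.116 -0.108  0.116] [ 0.117 -0.088  0.253]
top cover 2710 slope 0.088 y@.1 0.113 y@edge 0.1333 [-0.13   0.109  0.12 ] [0.128 0.141 0.341]
rim [array([-0.128, -0.127,  0.136,  0.137]), array([-0.116, -0.111,  0.114,  0.115])]
scene flap 1006 slope 0.097 y@.1 -0.1015 y@edge -0.087 [-0.116 -0.104  0.115] [ 0.121 -0.085  0.254]
scene cover 1050 slope 0.093 y@.1 0.1146 y@edge 0.1361 [-0.128  0.111  0.121] [0.134 0.143 0.338]
shift [ 369.9 -173.8 -127.9]
turn [-9.000e-04 -6.000e-04 -9.871e-01]
```

Careful with the scale: shifts go in shares of 600 mm and turns go in shares of pi rad. That gives: 370 mm / 600 = 0.6167, 335 mm / 600 = 0.5583, -0.987 rad / 3.1416 = -0.3142.

Request:
arm_command(
  plan=[
    [[0,0,-0.075,0,0,0,1],[0,0,-0.15,0,0,0,1],[0.0333,-0.0167,-0.2133,0,0,-0.0318,1],[0.1083,-0.05,-0.2133,0,0,-0.0637,1],[0.1833,-0.0833,-0.2133,0,0,-0.105,1],[0.2583,-0.1183,-0.2133,0,0,-0.1432,1],[0.3333,-0.155,-0.2133,0,0,-0.1846,1],[0.4083,-0.19,-0.2133,0,0,-0.2228,1],[0.4833,-0.225,-0.2133,0,0,-0.261,1],[0.5583,-0.26,-0.2133,0,0,-0.2928,1],[0.6167,-0.29,-0.2133,0,0,-0.3142,1],[0.6167,-0.29,-0.2133,0,0,-0.3142,1]],
  ],
)

```text
time_s: 1.3
ee_pos: [0.4975, -0.1768, 0.2997]
eef_rot: [-3.141, -0.001, 1.438]
force: [-0.2, 0.2, -0.8]
grip_width: 0.002
grip_force: 0.0
```

```bash
python3 -c "
from h import *
o=state();print(o['grip_width'])
p,d=cams.camera('scene');P=case(pts('scene',d));cv2.imwrite('pics/s1.png',cv2.resize(p[20:300,130:420],None,fx=2,fy=2))
m=(P[...,1]<-.1)&(P[...,1]>-.26)&(abs(P[...,0])<.1)&(P[...,2]>.29)&(P[...,2]<.36)&(d>0)
print(m.sum(),P[m].min(0),P[m].max(0))"
```

```text
t 1.3 case mm [   1.3 -171.3  299.7] rpy [-3.141e+00 -1.000e-03  1.438e+00] F [-0.2  0.2 -0.8] q [-0.41  0.19  1.37  0.    1.59 -0.28]
0.0019680687493656675
95 [-0.01198218 -0.18035758  0.33024393] [ 0.01913709 -0.16022503  0.35971086]
```

View pics/s1.png

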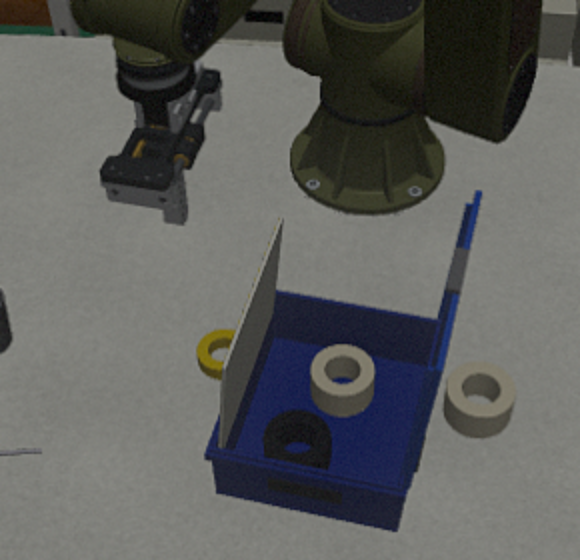

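Fingertip at (175,215), clear of the flap. I lower beside the flap and start the push.

Scaled: 96 mm / 600 = 0.16, 89 mm / 600 = 0.1483.

Request:
arm_command(
  plan=[
    [[0,0,0.0667,0,0,0,1],[0,0,0.1283,0,0,0,1],[0.0417,0,0.1283,0,0,0,1],[0.0833,0,0.1283,0,0,0,1],[0.1,0,0.1283,0,0,0,1],[0.1133,0,0.1283,0,0,0,1],[0.125,0,0.1283,0,0,0,1],[0.1367,0,0.13,0,0,0,1],[0.1483,0,0.1317,0,0,0,1],[0.16,0,0.1333,0,0,0,1],[0.16,0,0.1333,0,0,0,1]],
  ],
)

```text
time_s: 2.45
ee_pos: [0.5091, -0.0845, 0.2202]
eef_rot: [-3.141, -0.0, 1.432]
force: [0.1, -0.3, 0.9]
grip_width: 0.0005
grip_force: 0.0
```

```bash
cat >> h.py <<'E'
def fits():
    p,d=cams.camera('scene');P=case(pts('scene',d));ok=(d>0)&(abs(P[...,0])<.12)
    np.savez('last.npz',p=p,P=P); w=(p.min(2)>60)&ok&(p[...,2]*1.3>p[...,0])
    return p,P,ok,w
E
python3 -c "
from h import *
state()
p,P,ok,w=fits()
m=w&(P[...,1]<.0)&(P[...,1]>-.11)&(P[...,2]>.11)&(P[...,2]<.26)&(abs(P[...,0])>.03)
Q=P[m];f=np.polyfit(Q[:,2],Q[:,1],1);print(m.sum(),f,np.pi/2-np.arctan(f[0]))"
```

```text
t 2.45 case mm [-1.000e-01 -7.820e+01  2.202e+02] rpy [-3.141 -0.     1.432] F [ 0.1 -0.3  0.9] q [-0.24  0.19  1.55  0.    1.41 -0.1 ]
390 [ 0.09617365 -0.11125398] 1.4749175592173187
```

```bash
python3 -c "
from h import *
a=np.load('last.npz');cv2.imwrite('pics/s2.png',cv2.resize(a['p'][60:290,180:400],None,fx=3,fy=3)[:600])"
```

```text
(no output)
```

View pics/s2.png

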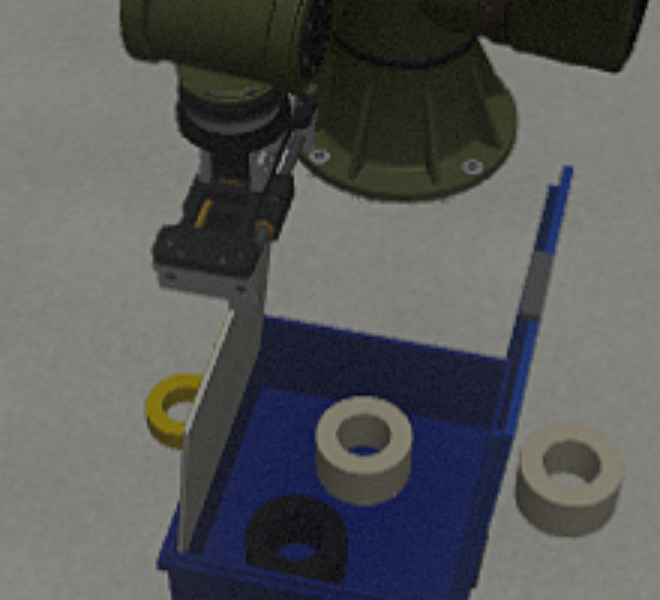

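The finger (about (250,290)) is at the flap's top edge. The fit and the TCP disagree, so I check by projecting known points.

```bash
python3 -c "
from h import *
a=np.load('last.npz');P=a['P'];p=a['p'].astype(int)
i=cams.camera_info('scene');K=np.array([[i['fx'],0,i['cx']],[0,i['fy'],i['cy']],[0,0,1.]]);T=np.array(i['world_to_cam'])
def pr(c):
    w=M@np.array(c)+C; q=cv2.projectPoints(w[None],cv2.Rodrigues(T[:3,:3])[0],T[:3,3],K,np.array(i['dist_coeffs'],float))[0].ravel(); return ((q-[180,60])*3).round(0)
print('tcp',pr([0,-.0782,.2202]))
for th in(1.475,1.3):
  for x in(-.118,0,.118): print(th,x,pr([x,-.105+.17*np.cos(th),.079+.17*np.sin(th)]))
for x0 in np.arange(-.12,.13,.02):
    m=(abs(P[...,0]-x0)<.01)&(P[...,2]>.2)&(P[...,2]<.252)&(abs(P[...,1]+.07)<.06)
    Q=P[m]; print(round(x0,2),m.sum(),Q.mean(0).round(3) if len(Q) else '', Q[:,1].min().round(3) if len(Q) else '',Q[:,1].max().round(3) if len(Q) else '')
"
```

```text
tcp [245. 335.]
1.475 -0.118 [272. 201.]
1.475 0 [230. 308.]
1.475 0.118 [184. 428.]
1.3 -0.118 [308. 212.]
1.3 0 [268. 319.]
1.3 0.118 [224. 441.]
-0.12 1 [-0.113 -0.09   0.204] -0.09 -0.09
-0.1 10 [-0.098 -0.09   0.211] -0.091 -0.089
-0.08 7 [-0.085 -0.089  0.217] -0.091 -0.088
-0.06 0   
-0.04 2 [-0.036 -0.091  0.202] -0.091 -0.091
-0.02 11 [-0.019 -0.09   0.214] -0.091 -0.087
0.0 33 [ 0.002 -0.089  0.225] -0.091 -0.086
0.02 41 [ 0.021 -0.089  0.234] -0.092 -0.086
0.04 45 [ 0.041 -0.089  0.232] -0.092 -0.086
0.06 41 [ 0.06  -0.088  0.233] -0.092 -0.086
0.08 52 [ 0.08  -0.089  0.232] -0.092 -0.086
0.1 43 [ 0.101 -0.088  0.233] -0.091 -0.086
0.12 50 [ 0.117 -0.09   0.228] -0.096 -0.086
```

```bash
python3 -c "
from h import *
for k in range(2):
    state()
    p,P,ok,w=fits()
    m=w&(P[...,1]<.05)&(P[...,1]>-.11)&(P[...,2]>.15)&(P[...,2]<.26)&(P[...,0]>.03)
    Q=P[m];f=np.polyfit(Q[:,2],Q[:,1],1);print(m.sum(),f,np.polyval(f,.22),np.pi/2-np.arctan(f[0]))
p,d=cams.camera('top');P=case(pts('top',d))
m=(abs(P[...,0])<.03)&(P[...,2]>.2)&(P[...,2]<.33)&(abs(P[...,1]+.08)<.08);print(P[m].min(0),P[m].max(0))
state()
cv2.imwrite('pics/s3.png',cv2.resize(np.load('last.npz')['p'][60:290,180:400],None,fx=3,fy=3)[:600])"
```

```text
t 2.5 case mm [ -0.  -78.6 220.3] rpy [-3.141  0.     1.432] F [-0.1  1.  -0.9] q [-0.24  0.19  1.55 -0.    1.41 -0.1 ]
259 [ 0.08864843 -0.10969596] -0.09019330927288732 1.4823790213628496
t 2.55 case mm [  0.  -78.8 220.3] rpy [-3.142  0.     1.432] F [0.2 0.4 0.3] q [-0.24  0.19  1.55 -0.    1.41 -0.1 ]
242 [ 0.08773764 -0.10952502] -0.09022273508740054 1.4832827836750329Traceback (most recent call last):
  File "<string>", line 9, in <module>
    m=(abs(P[...,0])<.03)&(P[...,2]>.2)&(P[...,2]<.33)&(abs(P[...,1]+.08)<.08);print(P[m].min(0),P[m].max(0))
                                                                                     ~~~~~~~~^^^
    return umr_minimum(a, axis, None, out, keepdims, initial, where)
ValueError: zero-size array to reduction operation minimum which has no identity
```

```bash
python3 -c "
from h import *
P=np.load('last.npz')['P'];p=np.load('last.npz')['p']
for z in np.arange(.21,.36,.01):
    m=(abs(P[...,0])<.04)&(abs(P[...,2]-z)<.005)&(abs(P[...,1]+.08)<.09)
    if m.sum(): print(round(z,2),m.sum(),P[m].min(0).round(3),P[m].max(0).round(3),p[m].mean(0).round())
i=cams.camera_info('scene');print(i['world_to_cam'])
cv2.imwrite('pics/s3.png',cv2.resize(p[130:200,220:300],None,fx=8,fy=8,interpolation=0))"
```

```text
0.21 17 [-0.024 -0.091  0.205] [ 0.04  -0.089  0.215] [62. 65. 66.]
0.22 17 [-0.023 -0.091  0.215] [ 0.033 -0.088  0.224] [60. 64. 64.]
0.23 15 [-0.013 -0.089  0.225] [ 0.037 -0.087  0.235] [58. 61. 62.]
0.24 15 [-0.003 -0.092  0.235] [ 0.037 -0.086  0.245] [65. 71. 72.]
0.25 31 [-0.005 -0.092  0.245] [ 0.039 -0.069  0.253] [115. 125. 125.]
0.26 9 [-0.006 -0.085  0.255] [ 0.015 -0.068  0.264] [67. 69. 70.]
0.27 24 [-0.009 -0.086  0.265] [ 0.016 -0.067  0.271] [67. 66. 66.]
0.28 5 [-0.009 -0.068  0.276] [-0.006 -0.068  0.285] [62. 62. 61.]
0.29 3 [-0.011 -0.069  0.29 ] [-0.001 -0.068  0.291] [65. 64. 64.]
0.3 6 [-0.01  -0.069  0.295] [ 0.001 -0.067  0.3  ] [61. 63. 62.]
0.34 1 [ 0.016 -0.066  0.345] [ 0.016 -0.066  0.345] [43. 42. 42.]
0.35 4 [-0.012 -0.061  0.353] [ 0.024 -0.045  0.355] [66. 69. 68.]
[[-0.11338394  0.99348421 -0.01154169  0.09461595]
 [ 0.79346523  0.08355268 -0.60285312 -0.35200246]
 [-0.59796072 -0.07751179 -0.7977687   1.69668892]
 [ 0.          0.          0.          1.        ]]
```

View pics/s3.png

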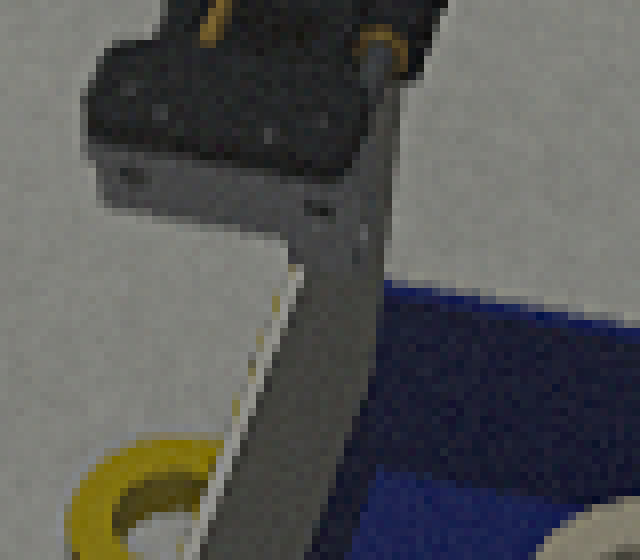

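```bash
python3 -c "
from h import *
P=np.load('last.npz')['P'];p=np.load('last.npz')['p']
for v in range(156,186,3): print(v,[(*(P[v,u]*1000).round(0).astype(int).tolist(),int(p[v,u].mean())) for u in range(256,270,2)])"
```

```text
156 [(82, -61, 363, 68), (81, -57, 363, 49), (81, -52, 364, 24), (83, -48, 367, 73), (83, -44, 368, 69), (-9, -69, 266, 64), (-108, -96, 155, 63)]
159 [(82, -61, 354, 64), (83, -56, 356, 68), (82, -52, 357, 67), (82, -48, 358, 67), (81, -44, 357, 70), (-5, -68, 260, 61), (-112, -98, 139, 83)]
162 [(13, -86, 265, 61), (14, -81, 268, 66), (14, -76, 269, 71), (13, -72, 268, 68), (10, -68, 266, 49), (-94, -97, 148, 63), (-221, -133, 2, 118)]
165 [(6, -89, 247, 143), (-3, -87, 237, 55), (-23, -90, 214, 65), (-41, -91, 195, 66), (-70, -95, 162, 63), (-97, -99, 133, 63), (-124, -102, 102, 52)]
168 [(15, -86, 247, 94), (-7, -89, 222, 62), (-29, -92, 197, 62), (-53, -95, 170, 63), (-77, -98, 143, 62), (-100, -100, 117, 65), (-125, -103, 89, 30)]
171 [(13, -88, 234, 61), (-10, -91, 208, 67), (-33, -94, 182, 59), (-54, -96, 157, 63), (-77, -98, 131, 61), (-106, -103, 98, 68), (-127, -104, 75, 33)]
174 [(11, -89, 221, 62), (-13, -93, 193, 67), (-33, -94, 170, 67), (-58, -98, 141, 63), (-81, -100, 115, 63), (-108, -104, 84, 56), (-122, -103, 68, 32)]
177 [(7, -91, 205, 64), (-13, -93, 182, 66), (-36, -96, 155, 59), (-60, -99, 128, 61), (-86, -102, 97, 62), (-121, -109, 56, 32), (-121, -103, 57, 35)]
180 [(8, -91, 196, 65), (-14, -94, 170, 63), (-42, -98, 137, 64), (-65, -101, 110, 61), (-87, -103, 84, 65), (-117, -108, 48, 38), (-120, -103, 47, 31)]
183 [(6, -93, 182, 66), (-23, -98, 147, 64), (-44, -100, 122, 67), (-69, -103, 93, 62), (-99, -108, 57, 37), (-119, -109, 33, 32), (-127, -106, 25, 35)]
```

```bash
python3 -c "
from h import *
ee=np.array([.23655,-.49624,.17187]);Rt=R.from_euler('xyz',[-3.1406,0,.44478]).as_matrix()
for n in('scene','top'):
    Q=(np.load(n+'0.npz')['P'].reshape(-1,3)-ee)@Rt*1000
    for z in range(-120,30,8):
        m=(abs(Q[:,0])<25)&(abs(Q[:,1])<75)&(abs(Q[:,2]-z)<4)
        if m.sum(): print(n,z,m.sum(),Q[m].min(0).round(),Q[m].max(0).round())
"
```

```text
scene -120 8 [   1.  -59. -120.] [  16.   57. -116.]
scene -112 21 [  -6.  -61. -115.] [  18.   58. -108.]
scene -104 30 [  -5.  -60. -108.] [  18.   58. -100.]
scene -96 26 [  -5.  -61. -100.] [ 15.  58. -92.]
scene -88 22 [ -4. -60. -92.] [ 17.  60. -85.]
scene -80 26 [ -4. -57. -84.] [ 16.  59. -76.]
scene -72 22 [  0. -58. -76.] [ 16.  59. -68.]
scene -64 23 [  2. -57. -68.] [ 15.  58. -61.]
scene -56 26 [  4. -58. -60.] [ 16.  58. -52.]
scene -48 25 [  6. -58. -52.] [ 17.  57. -45.]
scene -40 15 [ -8. -54. -43.] [ 15.  58. -36.]
scene -32 6 [  8. -50. -36.] [ 13.  50. -30.]
top -80 2 [  9.  51. -82.] [ 10.  56. -80.]
top -72 6 [  7.  47. -74.] [  9.  56. -69.]
top -64 7 [  5.  45. -66.] [  9.  54. -61.]
top -56 9 [ -7. -55. -59.] [ 10.  60. -54.]
top -48 12 [ -0. -56. -52.] [ 10.  54. -45.]
top -40 11 [  1. -53. -44.] [ 10.  57. -38.]
top -32 3 [ -3.  46. -36.] [  9.  50. -32.]
```

The point cloud shows the real fingertips end about 33 mm short of the reported TCP, both open and closed. So the finger passed just above the flap and nothing was moved. I'll back off, go lower and push again.

Scaled: -50 mm / 600 = -0.0833, -45 mm / 600 = -0.075.

Request:
arm_command(
  plan=[
    [[-0.0417,0,0,0,0,0,1],[-0.0833,0,0,0,0,0,1],[-0.0833,0,0.025,0,0,0,1],[-0.0833,0,0.0533,0,0,0,1],[-0.075,0,0.0533,0,0,0,1],[-0.0617,0,0.0533,0,0,0,1],[-0.05,0,0.0533,0,0,0,1],[-0.0367,0,0.0533,0,0,0,1],[-0.025,0,0.0533,0,0,0,1],[-0.0133,0,0.055,0,0,0,1],[0,0,0.0567,0,0,0,1],[0,0,0.0567,0,0,0,1]],
  ],
)

```text
time_s: 3.85
ee_pos: [0.5092, -0.0842, 0.1862]
eef_rot: [-3.141, -0.0, 1.433]
force: [-0.4, 0.1, 0.2]
grip_width: 0.0004
grip_force: 0.0
```

```bash
cat >> h.py <<'E'
def flap(zmin=.13):
    p,P,ok,w=fits(); state()
    m=w&(P[...,1]<.08)&(P[...,1]>-.11)&(P[...,2]>zmin)&(P[...,2]<.26)&(P[...,0]>.04)
    Q=P[m];c=Q.mean(0);V=np.linalg.svd(Q[:,1:]-c[1:],full_matrices=False)[2][0];V=V*np.sign(V[1]);print(m.sum(),c.round(3),'angle',np.arctan2(V[1],V[0]).round(3))
E
python3 -c "
from h import *
flap()"
```

```text
t 3.9 case mm [ -0.  -78.4 186.3] rpy [-3.142 -0.     1.433] F [ 0.1 -0.6 -0.5] q [-0.24  0.21  1.6   0.    1.33 -0.1 ]
144 [ 0.095 -0.068  0.207] angle 1.261
```

Scaled: 91 mm / 600 = 0.1517, 82 mm / 600 = 0.1367.

Request:
arm_command(
  plan=[
    [[0.0233,0,0.0067,0,0,0,1],[0.045,0,0.015,0,0,0,1],[0.0667,0,0.0267,0,0,0,1],[0.0867,0,0.0383,0,0,0,1],[0.105,0,0.055,0,0,0,1],[0.1233,0,0.0717,0,0,0,1],[0.1367,0,0.09,0,0,0,1],[0.1517,0,0.11,0,0,0,1],[0.1517,0,0.11,0,0,0,1]],
  ],
)

```text
time_s: 4.8
ee_pos: [0.5209, 0.0059, 0.1183]
eef_rot: [-3.139, 0.0, 1.433]
force: [0.1, 0.2, 0.2]
grip_width: 0.0001
grip_force: 0.0
```

```bash
python3 -c "
from h import *
flap(.115)"
```

```text
t 4.85 case mm [ -0.4  12.5 119.4] rpy [-3.14   0.     1.432] F [-0.3  0.6 -0.1] q [-0.06  0.29  1.66  0.    1.19  0.08]
1007 [ 0.081 -0.001  0.144] angle 0.938
```

Scaled: 65 mm / 600 = 0.1083, 63 mm / 600 = 0.105.

Request:
arm_command(
  plan=[
    [[0.0117,0,0.0217,0,0,0,1],[0.02,0,0.0433,0,0,0,1],[0.025,0,0.0617,0,0,0,1],[0.03,0,0.0783,0,0,0,1],[0.0317,0,0.09,0,0,0,1],[0.0333,0,0.1,0,0,0,1],[0.0333,0,0.105,0,0,0,1],[0.0333,0,0.1083,0,0,0,1],[0.0333,0,0.1083,0,0,0,1]],
  ],
)

```text
time_s: 5.75
ee_pos: [0.5245, 0.0247, 0.0554]
eef_rot: [3.141, -0.0, 1.432]
force: [0.4, 0.0, -0.5]
grip_width: 0.0009
grip_force: 0.0
```

```bash
cat >> h.py <<'E'
def flap2():
    p,P,ok,w=fits(); o=state()
    m=w&(P[...,1]<.075)&(P[...,1]>-.1)&(P[...,2]>.06)&(P[...,2]<.15)&(P[...,0]>.03)&(P[...,0]<.11)
    Q=P[m];f=np.polyfit(Q[:,1],Q[:,2],1);print(m.sum(),'slope',f[0].round(4),'z at hinge/edge',np.polyval(f,[-.105,.065]).round(4))
    e=o['ee_pos'];c=case(e)
    m=(abs(P[...,0]-c[0])<.03)&(abs(P[...,1]-c[1])<.02)&(P[...,2]>c[2]+.02)&ok
    if m.sum(): print('tip above tcp',np.percentile(P[m][:,2]-c[2],[0,5,50]).round(4))
E
python3 -c "
from h import *
flap2()"
```

```text
t 5.8 case mm [ 0.1 32.  55.5] rpy [ 3.141 -0.     1.432] F [-0.2 -1.1  0.3] q [-0.02  0.37  1.71 -0.    1.05  0.12]
1785 slope 0.0243 z at hinge/edge [0.0844 0.0885]
tip above tcp [0.0251 0.0316 0.2469]
```

Scaled: 4 mm / 600 = 0.0067, 3 mm / 600 = 0.005.

Request:
arm_command(
  plan=[
    [[0,0,0.0033,0,0,0,1],[0,0,0.005,0,0,0,1],[0,0,0.0067,0,0,0,1],[0,0,0.0067,0,0,0,1]],
  ],
)

```text
time_s: 6.2
ee_pos: [0.5244, 0.0248, 0.0512]
eef_rot: [-3.141, 0.0, 1.432]
force: [-1.1, -0.2, -0.1]
grip_width: 0.0004
grip_force: 0.0
```

```bash
python3 -c "
from h import *
flap2()"
```

```text
t 6.25 case mm [-0.  32.1 51.3] rpy [-3.141  0.     1.432] F [0.3 0.4 0.1] q [-0.02  0.38  1.72 -0.    1.04  0.12]
1790 slope -0.0015 z at hinge/edge [0.0842 0.0839]
tip above tcp [0.0265 0.0322 0.2515]
```

Scaled: 1 mm / 600 = 0.0017.

Request:
arm_command(
  plan=[
    [[0,0,0.0017,0,0,0,1],[0,0,0.0017,0,0,0,1]],
  ],
)

```text
time_s: 6.45
ee_pos: [0.5246, 0.0248, 0.051]
eef_rot: [3.141, 0.0, 1.432]
force: [-3.8, -0.1, 7.4]
grip_width: 0.0001
grip_force: 4.1
```

The flap is flat on its stop (7 N). Now up and over to the cover's outer side.

Scaled: -345 mm / 600 = -0.575, -330 mm / 600 = -0.55.

Request:
arm_command(
  plan=[
    [[0,0,-0.025,0,0,0,1],[0,0,-0.1,0,0,0,1],[0,0,-0.175,0,0,0,1],[0,0,-0.25,0,0,0,1],[0,0,-0.325,0,0,0,1],[0,0,-0.4,0,0,0,1],[0,0,-0.475,0,0,0,1],[0,0,-0.55,0,0,0,1],[0,0,-0.575,0,0,0,1],[0,0,-0.575,0,0,0,1]],
  ],
)

```text
time_s: 7.45
ee_pos: [0.5248, 0.0248, 0.3974]
eef_rot: [3.138, -0.0, 1.432]
force: [0.2, 0.2, -0.2]
grip_width: 0.0008
grip_force: 0.0
```

Scaled: 153 mm / 600 = 0.255, 120 mm / 600 = 0.2.

Request:
arm_command(
  plan=[
    [[0.0667,0,0,0,0,0,1],[0.1333,0,0,0,0,0,1],[0.2,0,0,0,0,0,1],[0.255,0,0,0,0,0,1],[0.255,0,0,0,0,0,1],[0.255,0,0,0,0,0,1]],
  ],
)

```text
time_s: 8.05
ee_pos: [0.5455, 0.1765, 0.3937]
eef_rot: [-3.139, 0.001, 1.433]
force: [-0.2, 0.0, -0.2]
grip_width: 0.0005
grip_force: 0.0
```

```bash
python3 -c "
from h import *
o=state(); flap2()
p,d=cams.camera('scene');P=case(pts('scene',d));e=case(o['ee_pos'])
m=(abs(P[...,0])<.1)&(abs(P[...,1]-e[1])<.05)&(P[...,2]>e[2]-.01)&(P[...,2]<.5);print(P[m].min(0),P[m].max(0),np.sort(P[m][:,2])[:8])
Q=P[(abs(P[...,0])<.12)&(P[...,1]>.1)&(P[...,1]<.17)&(P[...,2]>.15)&(P[...,2]<.34)]
print(np.polyfit(Q[:,2],Q[:,1],1),Q[:,1].max())
cv2.imwrite('pics/s4.png',cv2.resize(p[20:300,180:420],None,fx=2,fy=2))"
```

```text
t 8.05 case mm [-2.000e-01  1.853e+02  3.937e+02] rpy [-3.139e+00  1.000e-03  1.433e+00] F [-0.2 -0.  -0.2] q [ 0.25  0.31  1.01 -0.    1.83  0.39]
t 8.1 case mm [ -0.  184.6 394.2] rpy [-3.140e+00  1.000e-03  1.432e+00] F [0.4 0.  0.6] q [ 0.25  0.31  1.01 -0.    1.83  0.39]
1784 slope -0.0012 z at hinge/edge [0.0844 0.0842]
tip above tcp [0.0344 0.0553 0.1815]
[0.00299611 0.1761168  0.42667445] [0.01612035 0.19515871 0.46670806] [0.42667445 0.42950921 0.43508777 0.4358005  0.43603962 0.43731098
 0.43739043 0.43786002]
[0.114128   0.09843961] 0.14333477395436264
```

View pics/s4.png

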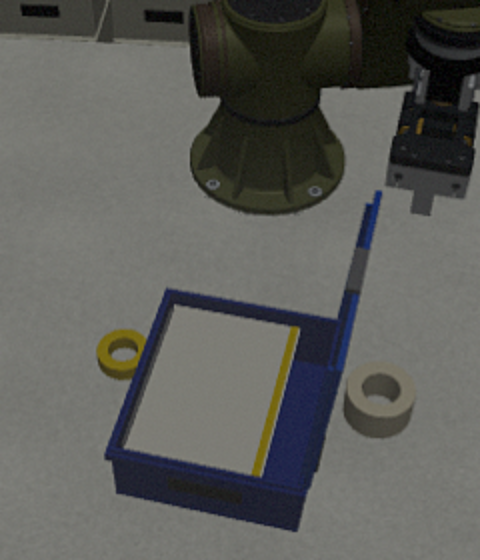

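The flap (white, about (205,390)) lies flat with its yellow strip at (275,400). The finger is outside the cover at (425,200). I descend and start pushing the cover.

Scaled: 137 mm / 600 = 0.2283, 135 mm / 600 = 0.225.

Request:
arm_command(
  plan=[
    [[0,0,0.075,0,0,0,1],[0,0,0.15,0,0,0,1],[0,0,0.225,0,0,0,1],[-0.0167,0,0.225,0,0,0,1],[-0.03,0,0.225,0,0,0,1],[-0.0417,0,0.225,0,0,0,1],[-0.0517,0,0.225,0,0,0,1],[-0.0617,0,0.225,0,0,0,1],[-0.0717,0,0.2267,0,0,0,1],[-0.08,0,0.2267,0,0,0,1],[-0.0883,0,0.2283,0,0,0,1],[-0.0883,0,0.2283,0,0,0,1]],
  ],
)

```text
time_s: 9.35
ee_pos: [0.5382, 0.1232, 0.2582]
eef_rot: [-3.141, 0.0, 1.431]
force: [-0.3, -0.1, -0.3]
grip_width: 0.0006
grip_force: 0.0
```

```bash
cat >> h.py <<'E'
def cover():
    p,P,ok,w=fits(); o=state(); p=p.astype(int)
    m=ok&(p[...,0]>p[...,2]*1.6+15)&(P[...,2]>.105)&(P[...,2]<.34)&(abs(P[...,1])<.17)
    Q=P[m]-[0,.115,.1]; a=np.arctan2(Q[:,2],-Q[:,1]); r=np.hypot(Q[:,1],Q[:,2]); k=r>.1
    print(k.sum(),'cover angle',np.percentile(a[k],[10,50,90]).round(3) if k.sum() else '', 'rmax',r.max().round(3) if len(r) else '')
E
python3 -c "
from h import *
cover()"
```

```text
t 9.4 case mm [-1.000e-01  1.317e+02  2.581e+02] rpy [-3.141  0.     1.431] F [-0.1  0.5 -0.4] q [ 0.16  0.26  1.38 -0.    1.51  0.3 ]
143 cover angle [1.575 1.589 1.603] rmax 0.234
```

Scaled: -104 mm / 600 = -0.1733, -93 mm / 600 = -0.155.

Request:
arm_command(
  plan=[
    [[-0.0183,0,0,0,0,0,1],[-0.0367,0,0.0017,0,0,0,1],[-0.0533,0,0.0033,0,0,0,1],[-0.075,0,0.0067,0,0,0,1],[-0.095,0,0.0117,0,0,0,1],[-0.115,0,0.0167,0,0,0,1],[-0.135,0,0.025,0,0,0,1],[-0.155,0,0.0333,0,0,0,1],[-0.1733,0,0.0433,0,0,0,1],[-0.1733,0,0.0433,0,0,0,1]],
  ],
)

```text
time_s: 10.4
ee_pos: [0.5234, 0.0194, 0.2313]
eef_rot: [-3.14, 0.001, 1.43]
force: [0.5, 0.4, -0.9]
grip_width: 0.0002
grip_force: 0.0
```

```bash
python3 -c "
from h import *
cover()"
```

```text
t 10.45 case mm [-2.000e-01  2.730e+01  2.319e+02] rpy [-3.141  0.     1.431] F [ 0.2  0.4 -0.7] q [-0.03  0.2   1.5  -0.    1.44  0.11]
2311 cover angle [1.029 1.05  1.077] rmax 0.233
```

Scaled: 106 mm / 600 = 0.1767, 95 mm / 600 = 0.1583.

Request:
arm_command(
  plan=[
    [[-0.0183,0,0.0117,0,0,0,1],[-0.035,0,0.0233,0,0,0,1],[-0.0517,0,0.0367,0,0,0,1],[-0.0667,0,0.0517,0,0,0,1],[-0.08,0,0.0667,0,0,0,1],[-0.0933,0,0.0833,0,0,0,1],[-0.105,0,0.1017,0,0,0,1],[-0.1167,0,0.12,0,0,0,1],[-0.1267,0,0.1383,0,0,0,1],[-0.135,0,0.1583,0,0,0,1],[-0.1417,0,0.1767,0,0,0,1],[-0.1417,0,0.1767,0,0,0,1]],
  ],
)

```text
time_s: 11.65
ee_pos: [0.5113, -0.0636, 0.1246]
eef_rot: [-3.139, -0.0, 1.431]
force: [-0.7, 0.1, 0.6]
grip_width: 0.0
grip_force: 0.0
```

```bash
python3 -c "
from h import *
cover()"
```

```text
t 11.7 case mm [ -0.4 -57.  125.6] rpy [-3.14  -0.     1.432] F [-0.2 -0.4  0.5] q [-0.19  0.27  1.67 -0.    1.2  -0.06]
3442 cover angle [0.295 0.318 0.348] rmax 0.267
```

Scaled: 45 mm / 600 = 0.075, 42 mm / 600 = 0.07.

Request:
arm_command(
  plan=[
    [[-0.0033,0,0.0133,0,0,0,1],[-0.0067,0,0.025,0,0,0,1],[-0.0083,0,0.035,0,0,0,1],[-0.0117,0,0.045,0,0,0,1],[-0.0117,0,0.0533,0,0,0,1],[-0.0133,0,0.06,0,0,0,1],[-0.0133,0,0.065,0,0,0,1],[-0.015,0,0.07,0,0,0,1],[-0.015,0,0.075,0,0,0,1],[-0.015,0,0.075,0,0,0,1]],
  ],
)

```text
time_s: 12.7
ee_pos: [0.5107, -0.0722, 0.081]
eef_rot: [-3.141, -0.0, 1.432]
force: [-0.1, -0.5, 0.0]
grip_width: 0.0004
grip_force: 0.0
```

```bash
cat >> h.py <<'E'
def shut():
    p,P,ok,w=fits(); o=state(); p=p.astype(int)
    m=ok&(p[...,0]>p[...,2]*1.4+10)&(P[...,2]>.09)&(P[...,2]<.13)&(abs(P[...,1])<.11)&(P[...,0]>-.05)&(abs(P[...,0])>.03)
    f=np.polyfit(P[m][:,1],P[m][:,2],1); print(m.sum(),'slope',f[0].round(4),'z hinge/edge',np.polyval(f,[.115,-.115]).round(4))
E
python3 -c "
from h import *
shut()"
```

```text
t 12.75 case mm [ -0.1 -65.9  81.2] rpy [-3.141 -0.     1.432] F [-0.6 -1.   0.6] q [-0.21  0.32  1.72 -0.    1.1  -0.07]
3415 slope -0.027 z hinge/edge [0.1091 0.1153]
```

About 5 mm remain; finish in small steps.

Scaled: 5 mm / 600 = 0.0083, 4 mm / 600 = 0.0067.

Request:
arm_command(
  plan=[
    [[0,0,0.0017,0,0,0,1],[0,0,0.0033,0,0,0,1],[0,0,0.005,0,0,0,1],[0,0,0.0067,0,0,0,1],[0,0,0.0083,0,0,0,1],[0,0,0.0083,0,0,0,1]],
  ],
)

```text
time_s: 13.35
ee_pos: [0.5108, -0.0722, 0.0762]
eef_rot: [-3.141, -0.0, 1.432]
force: [-1.1, -0.2, 0.5]
grip_width: 0.0009
grip_force: 0.0
```

```bash
python3 -c "
from h import *
shut()"
```

```text
t 13.4 case mm [ -0.1 -65.9  76.2] rpy [-3.141 -0.     1.432] F [ 0.1 -0.5  0.3] q [-0.21  0.33  1.72  0.    1.09 -0.07]
3385 slope -0.0034 z hinge/edge [0.109  0.1098]
```

Request:
arm_command(
  plan=[
    [[0,0,0.0008,0,0,0,1],[0,0,0.0017,0,0,0,1],[0,0,0.0017,0,0,0,1]],
  ],
)

```text
time_s: 13.7
ee_pos: [0.5109, -0.0722, 0.0756]
eef_rot: [3.141, -0.0, 1.432]
force: [-2.3, -0.3, 4.4]
grip_width: 0.0008
grip_force: 2.2
```

Scaled: 0.5 mm / 600 = 0.0008.

Request:
arm_command(
  plan=[
    [[0,0,0.0008,0,0,0,1],[0,0,0.0008,0,0,0,1]],
  ],
)

```text
time_s: 13.9
ee_pos: [0.5109, -0.0722, 0.0756]
eef_rot: [3.141, 0.0, 1.432]
force: [-5.2, 1.4, 9.5]
grip_width: 0.0007
grip_force: 5.0
```

Scaled: -200 mm / 600 = -0.3333, -185 mm / 600 = -0.3083.

Request:
arm_command(
  plan=[
    [[0,0,-0.0167,0,0,0,1],[0,0,-0.0833,0,0,0,1],[0,0,-0.1583,0,0,0,1],[0,0,-0.2333,0,0,0,1],[0,0,-0.3083,0,0,0,1],[-0.0667,0,-0.3333,0,0,0,1],[-0.1417,0,-0.3333,0,0,0,1],[-0.2167,0,-0.3333,0,0,0,1],[-0.2167,0,-0.3333,0,0,0,1],[-0.2167,0,-0.3333,0,0,0,1]],
  ],
)

```text
time_s: 14.9
ee_pos: [0.4926, -0.2015, 0.275]
eef_rot: [-3.142, -0.0, 1.43]
force: [0.9, 0.4, 0.7]
grip_width: 0.0004
grip_force: 0.0
```

```bash
python3 -c "
from h import *
shut()
cv2.imwrite('pics/s5.png',np.load('last.npz')['p'])"
```

```text
t 14.95 case mm [-1.000e-01 -1.956e+02  2.750e+02] rpy [ 3.142 -0.     1.431] F [ 0.2  0.2 -0.4] q [-0.46  0.2   1.41  0.    1.53 -0.32]
3503 slope 0.0006 z hinge/edge [0.1093 0.1091]
```

View pics/s5.png

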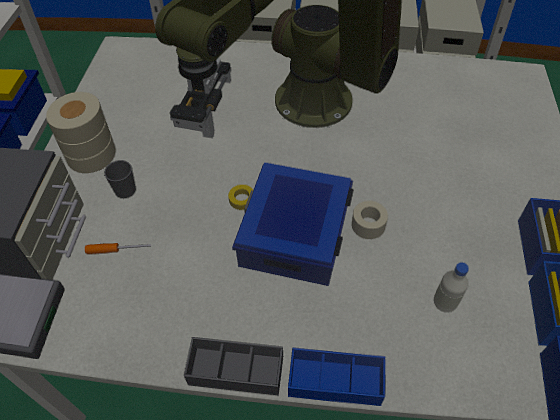

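The case at (295,222) is shut with its cover flat. The loose items around it are where they started, and the gripper at (200,115) is clear.

```bash
python3 -c "
from station import ctrl
print(ctrl.hand_in())"
```

```text
the job is handed in; nothing more can be done
None
```

The job is handed in: the flap was pushed fully down first, then the blue cover swung shut flat on the rim (peak contact about 10 N). Nothing else was moved, and it took about 15 s of the 58 s; the first flap push passed just above it because the fingertips end about 33 mm short of the reported tool point.

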